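# Collect the plant clips and present the bin at the front

### The job

Collect the two plant clips from the shallow drawer standing on the bench into the square bin of the potting carousel. Then turn the carousel until the square bin faces front, squarely in line with the pointer that sticks out of the carousel's fixed foot, and finish while gripping the carousel's bar handle, holding it still there and not letting go. Leave the bottle, pot, rake and tamper alone.

Things in the scene. Friction and masses are not known exactly. Their poses are not given: they have to be found in the camera images.
- clip_a: A wooden plant clip with a small steel spring, 50 x 14 x 14 mm, about 25 g, lying flat in the drawer. Origin: centre of its underside; x runs along its 50 mm length, z up.
- clip_b: The second plant clip, the same as clip_a.
- drawer: Shallow open wooden drawer lifted out of the bench and fixed on its top: 180 mm (x) x 260 mm (y) outside, 24 mm high, walls and floor 6 mm thick, so the clips lie 6 mm above the bench. Origin: centre of its underside, at bench height. A small knob marks its -x face.
- carousel: Turning part of the carousel: disc 300 mm across, top 30 mm above the bench; centred 95 mm from the axis at quarter turns a square wooden bin (on its own -x side) and three round terracotta cups (68 mm wide, 50 mm high). Origin: on the vertical axis at bench height. Turns endlessly either way, light friction (about 0.1 N m), no spring, stays where it is left.
- handle (a point): Centre of the wooden bar handle fixed on top of the carousel's central column (column 26 mm across): 64 x 18 x 30 mm, x along its 64 mm length, which points along the carousel's x (from the square bin across the axis). This point lies on the turning axis, 122 mm above the bench; the bar spans 107 to 137 mm. Turns with the carousel; grip it firmly (60 N), a light grip slips.
- bin_floor (a point): Centre of the inner floor of the square bin, 34 mm above the bench. Bin: 80 x 80 mm outside, walls 4 mm, sides parallel to the carousel's x and y, rim 80 mm above the bench (46 mm deep inside). Turns with the carousel.
- front_mark (a point): Fixed point over the carousel foot, 95 mm from the turning axis in the direction of the pointer: where bin_floor lies when the bin faces front exactly.
- pointer_pin (a point): Top of the small brass pin (8 mm across, top 42 mm above the bench) on the tip of the wooden pointer, 185 mm from the turning axis. The pointer is a 22 mm wide flat tongue that comes out from under the disc and does not turn; it points roughly towards the robot.
- bottle: Bystander: green glass bottle with cap, 64 mm across, 180 mm tall, upright. Origin: centre of its underside.
- pot: Bystander: terracotta pot in its saucer, 132 mm across, 105 mm tall. Origin: centre of its underside.
- rake: Bystander: hand rake with silicone handle lying on the bench, about 275 mm long, 80 mm wide at the tines. Origin: at bench height near its middle; x from handle to tines.
- tamper: Bystander: wooden pot tamper standing on its 60 mm disc, 120 mm tall. Origin: centre of its underside.
Mind the look-alikes: they are no part of the job. Leave any purple look-alike of the clip_b alone. Leave any green look-alike of the clip_a alone.

How it is judged (in metres and radians):
On the way, in this order (a step that is already met when the one before it is completed fails the run):
1. both clips lie in the square bin, let go and at rest (x of clip_a in the frame of bin_floor between -0.042 and 0.042 m and y of clip_a in the frame of bin_floor between -0.042 and 0.042 m and x of clip_b in the frame of bin_floor between -0.042 and 0.042 m and y of clip_b in the frame of bin_floor between -0.042 and 0.042 m and z of clip_a in the frame of bin_floor between -0.008 and 0.05 m and z of clip_b in the frame of bin_floor between -0.008 and 0.05 m and contact force between the fingers and clip_a below 0.3 N and linear speed of each of clip_a, clip_b below 0.05 m/s and contact force between the fingers and clip_b below 0.3 N), for 0.2 s.
2. the bin, with both clips in it, is turned to the front (x of clip_a in the frame of bin_floor between -0.042 and 0.042 m and y of clip_a in the frame of bin_floor between -0.042 and 0.042 m and x of clip_b in the frame of bin_floor between -0.042 and 0.042 m and y of clip_b in the frame of bin_floor between -0.042 and 0.042 m and z of clip_a in the frame of bin_floor between -0.008 and 0.05 m and z of clip_b in the frame of bin_floor between -0.008 and 0.05 m and horizontal distance between bin_floor and front_mark below 0.014 m), for 0.2 s.
At the end, for the whole second after the job is handed in: Both clips rest in the square bin, not touched by the fingers; the bin's centre is within 14 mm of the front mark (about 8 degrees); the carousel stands still (under 0.1 rad/s) with the gripper at its handle (TCP within 45 mm of the handle centre) and the fingers pressing on it with more than 3 N (all of step 2 and contact force between the fingers and clip_a below 0.3 N and linear speed of each of clip_a, clip_b below 0.05 m/s and contact force between the fingers and clip_b below 0.3 N and angular speed of carousel below 0.1 rad/s and contact force between the fingers and carousel above 3 N and distance between the grasp point and handle below 0.045 m); the arm keeps its last pose, push and grip.
It fails at once if a bystander is moved more than 30 mm (distance of any of bottle, pot, rake, tamper from where it was at the start of the episode above 0.03 m).
It also fails if it takes over 72 s, if anything falls off the work surface, if the arm or the gripper's body presses on something with over 40 N, if the wrist force passes 120 N, or if a joint passes its speed limit or range.

### The arm

A 7-joint arm with a two-finger parallel gripper is mounted at the origin on the work surface. World frame = base frame: x ahead of the robot, y to its left, z up, the work surface at z = 0. Lengths are in mm, angles in rad, forces in N, time in s.
With the tool pointing down it reaches from about 400 to 900 mm from the base axis. Payload 5.6 kg.
Tool frame: the origin (TCP) lies between the finger pads, 19 mm behind the fingertips; this is the grasp point; z points along the fingers, y is the line along which they close (so a half turn about z gives the same grasp; the last joint's range is limited). The gripper opens to 92 mm and grips with 3 to 60 N. Pads are 20 mm wide; open, the fingers measure 128 mm over their backs; the gripper's body (75 mm by 189 mm) begins 69 mm behind the grasp point.
Start: joints at [1.266, 0.468, -0.012, 1.603, 0.006, 1.071, -0.056], TCP at [168.191, -627.87, 233.292] pointing down, gripper open.
Joint ranges: [-2.53, 2.53], [-0.31, 2.02], [-1.57, 1.55], [0.28, 2.44], [-1.29, 4.43], [0.15, 1.84], [-2.92, 2.92]. Speed limits (rad/s): [2.57, 2.57, 3.14, 3.14, 3.14, 3.14, 3.14].

### API

Orientations are given as a 3x3 rotation matrix whose columns are the frame's x, y, z axes.
In Python, from plant import arm gives the robot as it stands.
- The arm moves only by the tool drive_tool, never from a script. Its argument "targets" is a list of rows, each an object with "travel": the shift along the tool's x, y, z in units of 25 mm (1.0 is 25 mm), a list of three; "twist": the turn, a rotation vector about the tool's x, y, z in units of 5 degrees (1.0 is 5 degrees), a list of three; "gripper": the finger opening in mm, from 0 to 91.9. In form: [{"travel": [dx, dy, dz], "twist": [ax, ay, az], "gripper": gripper}, ...]. A call has 1 to 12 rows; each row shifts and turns the commanded pose from where the row before left it, along the tool's axes as they then stand; what a row does not reach is not made up. A row lasts 1/12 s, in which the tool goes at most 41.7 mm and 7.16 degrees, less where a joint would pass 70% of its speed; a pose out of reach is approached as far as the arm can. A call is refused whole if a number of a shift passes 1 or a number of a turn 1, either way. A call with a gripper value outside its range is refused whole. The fingers move at their own pace and stop on an object; "grip_force" is the grip in N (left out, the last holds). Time passes only in rows, so rows that do not move let the fingers close. It gives the time, the measured TCP pose, the force, the opening and the grip force at its end, in the units of the state.
- arm.read_state(): the state, without advancing time (a new reading comes with each control period).
- arm.get_image(name): name is "side" or "top" or "wrist"; returns the picture (384x512x3 uint8, red, green, blue); there is no depth.
- arm.camera_params(name): a dict with "fx", "fy", "cx", "cy" (pixels), "k1" (the pictures are not rectified: a ray, as slopes to the right and down, at radius r is drawn at 1 + k1 r^2 times it, then the intrinsics apply), "origin" and "rotation" of the camera in the world. Camera axes: x right, y up, looking along -z (the intrinsics and any distortion apply to the point x, -y, -z); pixel columns grow to the right and rows downward; lengths in mm; the calibration is good to about 2 mm. A picture is of the moment at which its call begins: read the wrist's pose just before it. camera_params takes no time and is no camera call; for the wrist camera it gives the pose at the moment of the call.
- arm.hand_in(): hands the job in; it is judged then, once.
The state is a dict: "time_s": time; "joint_positions": joint angles; "joint_vel": joint speeds; "effort": joint torques, N m; "tcp_pos": TCP position; "tcp_rot": TCP orientation; "force": force on the tool from outside, world axes, zero at the start; "torque": the same for the moment, N m; "grip_width": opening from 0.0 (shut) to 1.0 (fully open); "grasp_force": force on a finger pad.
Only numpy, scipy, OpenCV 4.12 (cv2) and the standard library are available. Lean on these libraries where they do the work, as an engineer would, in place of code of your own. Each camera call takes 0.05 s, during which the arm holds its last target. There are 200 camera calls.

## Working session

There is one attempt and no reset: what is moved stays moved. The work goes in short steps, Python scripts to look and compute and a tool call to move; the robot and the scene stay as the last step left them, time stands still between calls to the robot, and variables do not carry over. Pictures are saved under pics/ and viewed, at most 10 in all, crops included, and the job is handed in when it is done.

Besides the shell and the picture viewer there is one more tool, called after "Request:" in YAML: its name, and indented under it one key for each argument. drive_tool: Moves the arm, as the interface text tells. Its arguments: {"type":"object","properties":{"targets":{"type":"array","items":{"type":"object","properties":{"travel":{"type":"array","items":{"type":"number"}},"twist":{"type":"array","items":{"type":"number"}},"gripper":{"type":"number"}}}},"grip_force":{"type":"number"}},"required":["targets"]}

```bash
mkdir -p pics; cat > h.py <<'E'
import numpy as np, cv2
from plant import arm
def ray(cp,u,v):
    x=(u-cp["cx"])/cp["fx"]; y=(v-cp["cy"])/cp["fy"]
    xd=np.array([x,y]); p=xd.copy()
    for _ in range(30): p=xd/(1+cp["k1"]*(p@p))
    d=np.array(cp["rotation"])@np.array([p[0],-p[1],-1]); return np.array(cp["origin"]),d/np.linalg.norm(d)
def plane(cp,u,v,z):
    o,d=ray(cp,u,v); return o+d*(z-o[2])/d[2]
def tri(rays):
    A=sum(np.eye(3)-np.outer(d,d) for o,d in rays); b=sum((np.eye(3)-np.outer(d,d))@o for o,d in rays)
    return np.linalg.solve(A,b)
def proj(cp,P):
    q=np.array(cp["rotation"]).T@(np.array(P)-cp["origin"]); p=np.array([q[0],-q[1]])/-q[2]
    p=p*(1+cp["k1"]*(p@p)); return p[0]*cp["fx"]+cp["cx"],p[1]*cp["fy"]+cp["cy"]
def grab(n,f):
    cp=arm.camera_params(n); im=arm.get_image(n); cv2.imwrite(f"pics/{f}.png",im[:,:,::-1]); return cp,im
E
python3 - <<'E'
from h import *
ims=[]
for n in("top","side","wrist"):
    cp,im=grab(n,n+"0"); print(n,cp["fx"],cp["k1"],np.round(cp["origin"]),np.round(cp["rotation"],2).tolist())
    ims.append(im)
cv2.imwrite("pics/top0b.png",cv2.resize(ims[0],(800,600),interpolation=cv2.INTER_CUBIC)[:,:,::-1])
cv2.imwrite("pics/side0b.png",cv2.resize(ims[1],(800,600),interpolation=cv2.INTER_CUBIC)[:,:,::-1])
s=arm.read_state();print(s["time_s"],np.round(s["tcp_rot"],3).tolist())
E
```

```text
top 373.95068520661783 -0.05714631197919261 [ 339.  -13. 1390.] [[-0.0, 0.99, -0.16], [-1.0, -0.0, 0.01], [0.01, 0.16, 0.99]]
side 379.39885125031424 -0.039090639391439835 [ -8. 584. 739.] [[-0.72, 0.44, -0.54], [-0.7, -0.44, 0.56], [0.01, 0.78, 0.62]]
wrist 293.4478607864624 -0.05179351341040141 [ 243. -608.  385.] [[0.26, 0.93, 0.26], [-0.97, 0.25, 0.07], [-0.0, -0.27, 0.96]]
0.15 [[0.966, 0.259, -0.0], [0.259, -0.966, 0.001], [-0.0, -0.001, -1.0]]
```

View pics/top0b.png

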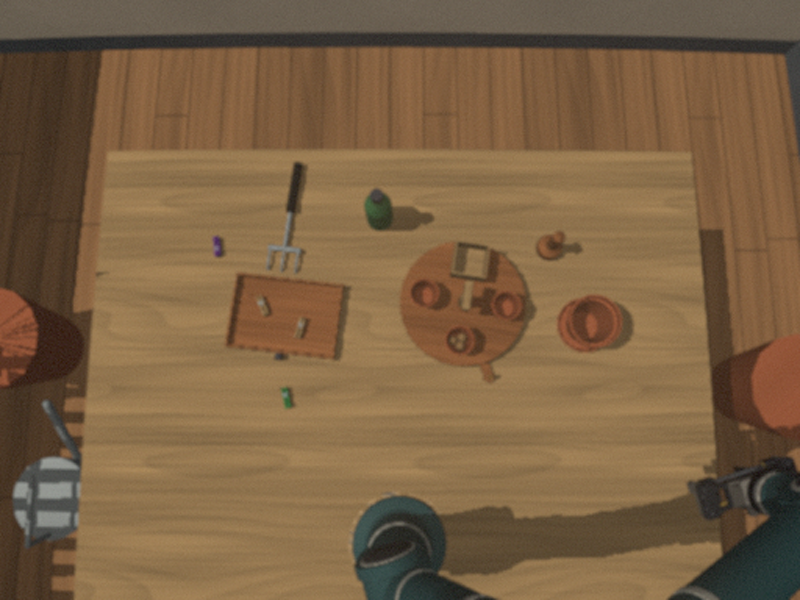

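View pics/side0b.png

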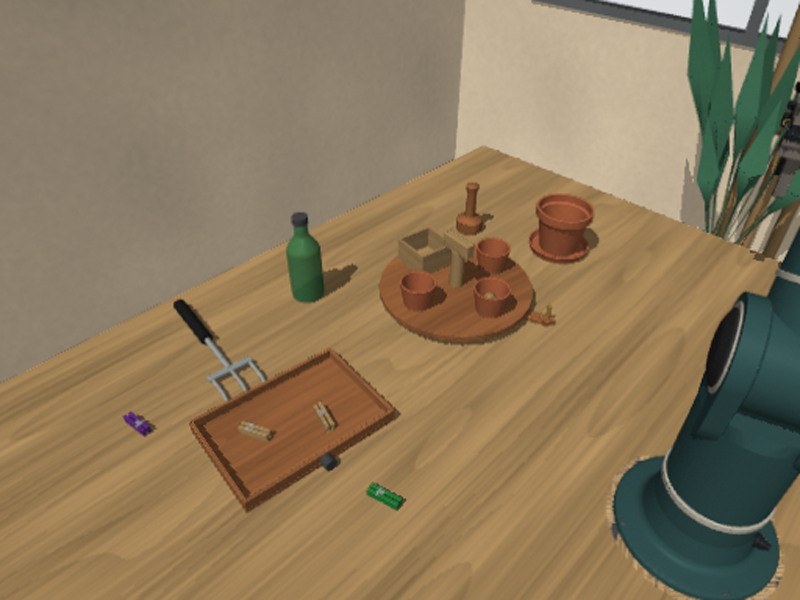

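The top view shows clips at about (263,306) and (301,328) of 800x600, the bin at (471,261), the handle at (467,295) and the pointer tip at (488,372). In the side view the clips are at (255,431) and (324,416), and the bar is near (458,240). Next I measure these from both views.

```bash
python3 - <<'E'
from h import *
cam={n:arm.camera_params(n) for n in("top","side")}
im={n:cv2.imread(f"pics/{n}0.png") for n in cam}
k=.64
seeds={"top":[(263,306),(301,328)],"side":[(255,431),(324,416)]}
res={}
for n in cam:
    for i,(u,v) in enumerate(seeds[n]):
        u*=k;v*=k
        x0,y0=int(u-17),int(v-15); c=im[n][y0:y0+30,x0:x0+34].astype(int)
        m=((c[:,:,1]-0.62*c[:,:,2]>5)&(c[:,:,1]>95)).astype(np.uint8)
        nn,l,st,ce=cv2.connectedComponentsWithStats(m)
        j=1+np.argmax(st[1:,4]); ys,xs=np.nonzero(l==j)
        P=np.array([plane(cam[n],a+x0,b+y0,20)[:2] for a,b in zip(xs,ys)])
        mu=P.mean(0);w,V=np.linalg.eigh(np.cov((P-mu).T));a=np.degrees(np.arctan2(V[1,1],V[0,1]))
        q=(P-mu)@V
        print(n,i,len(xs),mu.round(1),"ang",a.round(1),"ext",np.ptp(q,0).round(1)); res[n,i]=ray(cam[n],xs.mean()+x0,ys.mean()+y0)
for i in(0,1):print("tri clip",i,tri([res["top",i],res["side",i]]).round(1))
h=lambda n,u,v:ray(cam[n],u*k,v*k)
print("pin",tri([h("top",489,378),h("side",548,308)]).round(1))
print("handle",tri([h("top",468,295),h("side",458,240)]).round(1))
# disc fit: top view ellipse by hand extremes
E_=[(402,300),(528,300),(465,240),(470,366)]
print("disc",[plane(cam["top"],a*k,b*k,30)[:2].round(0).tolist() for a,b in E_])
print("bin top corners",[plane(cam["top"],a*k,b*k,80)[:2].round(0).tolist() for a,b in [(457,242),(491,247),(487,280),(451,275)]])
E
```

```text
top 0 51 [547.7 329.8] ang -158.7 ext [16.4 45.9]
top 1 43 [498.5 238. ] ang 161.4 ext [17.  51.2]
side 0 160 [544.3 329.5] ang -159.7 ext [24.  55.5]
side 1 98 [494.1 235.9] ang 162.7 ext [17.4 53.8]
tri clip 0 [547.2 329.4  17.6]
tri clip 1 [496.9 236.6  18.7]
pin [ 374.5 -206.3   39.8]
handle [ 552.2 -151.   132.3]
disc [[557.0, -7.0], [557.0, -305.0], [703.0, -158.0], [402.0, -165.0]]
bin top corners [[684.0, -134.0], [673.0, -213.0], [595.0, -202.0], [607.0, -119.0]]
```

Clips lie at about (546,330) along 21° and (497,237) along -18°, top height about 18 to 20. The axis is near (553,-155), and the pin is 186 mm from it at z about 40, so these fit the sizes given. I move over the carousel for a closer look on the way.

Request:
drive_tool:
  targets:
    - {"travel": [1,-0.88,-0.16],"twist": [0,0,0],"gripper": 50}
    - {"travel": [1,-0.88,-0.16],"twist": [0,0,0],"gripper": 50}
    - {"travel": [1,-0.88,-0.16],"twist": [0,0,0],"gripper": 50}
    - {"travel": [1,-0.88,-0.16],"twist": [0,0,0],"gripper": 50}
    - {"travel": [1,-0.88,-0.16],"twist": [0,0,0],"gripper": 50}
    - {"travel": [1,-0.88,-0.16],"twist": [0,0,0],"gripper": 50}
    - {"travel": [1,-0.88,-0.16],"twist": [0,0,0],"gripper": 50}
    - {"travel": [1,-0.88,-0.16],"twist": [0,0,0],"gripper": 50}
    - {"travel": [1,-0.88,-0.16],"twist": [0,0,0],"gripper": 50}
    - {"travel": [1,-0.88,-0.16],"twist": [0,0,0],"gripper": 50}
    - {"travel": [1,-0.88,-0.16],"twist": [0,0,0],"gripper": 50}
    - {"travel": [1,-0.88,-0.16],"twist": [0,0,0],"gripper": 50}

```text
time_s: 1.15
tcp_pos: [390.1, -293.7, 281.4]
tcp_rot: [[0.966, 0.259, -0.0], [0.259, -0.966, -0.0], [-0.0, 0.0, -1.0]]
force: [0.5, -0.2, 0.2]
grip_width: 0.542
grasp_force: 0.0
```

Request:
drive_tool:
  targets:
    - {"travel": [1,-0.88,-0.16],"twist": [0,0,0],"gripper": 50}
    - {"travel": [1,-0.88,-0.16],"twist": [0,0,0],"gripper": 50}
    - {"travel": [0.5,-0.5,-0.16],"twist": [0,0,0],"gripper": 50}
    - {"travel": [0,0,0],"twist": [0,0,0],"gripper": 50}
    - {"travel": [0,0,0],"twist": [0,0,0],"gripper": 50}

```text
time_s: 1.57
tcp_pos: [435.6, -224.0, 293.2]
tcp_rot: [[0.965, 0.261, -0.0], [0.261, -0.965, -0.0], [-0.0, 0.0, -1.0]]
force: [-0.4, 0.3, 0.2]
grip_width: 0.541
grasp_force: 0.0
```

```bash
python3 - <<'E'
from h import *
cp,im=grab("wrist","w1"); import json
json.dump({k:(np.array(v).tolist()) for k,v in cp.items()},open("w1.json","w"))
s=arm.read_state();print(s["time_s"],np.round(s["tcp_pos"]),np.round(s["tcp_rot"],3).tolist())
E
```

```text
1.6167 [ 435. -225.  293.] [[0.966, 0.258, -0.001], [0.258, -0.966, -0.0], [-0.001, 0.0, -1.0]]
```

View pics/w1.png

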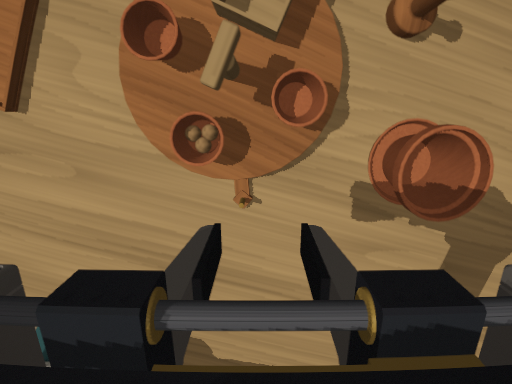

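The wrist view shows the bar handle from (230,25) to (212,86), the pin at (243,203), and the front edge of the bin at the top (215,5)-(288,18).

```bash
python3 - <<'E'
from h import *
import json
w=json.load(open("w1.json")); t=arm.camera_params("top"); s=arm.camera_params("side"); k=.64
print("pin",plane(w,243,203,42).round(1),"tri",tri([ray(w,243,203),ray(t,489*k,378*k),ray(s,548*k,308*k)]).round(1))
a=plane(w,229,25,137);b=plane(w,211,85,137);print("bar",a.round(1),b.round(1),((a+b)/2).round(1),np.hypot(*(a-b)[:2]).round(1),np.degrees(np.arctan2(*(a-b)[1::-1])).round(1))
print("bar tri",tri([ray(w,220,55),ray(t,468*k,295*k),ray(s,458*k,240*k)]).round(1))
# wood-coloured bar in wrist: mask check; bottom two disc edges
# circle of disc (z=30) from wrist points
P=np.array([plane(w,u,v,30)[:2] for u,v in[(120,55),(343,70),(140,115),(180,155),(290,160),(325,120),(265,177)]])
A=np.c_[2*P,np.ones(len(P))];c=np.linalg.lstsq(A,(P**2).sum(1),rcond=None)[0];print("disc",c[:2].round(1),np.sqrt(c[2]+c[:2]@c[:2]).round(1))
E
```

```text
pin [ 382.1 -213.1   42. ] tri [ 377.  -210.8   33.7]
bar [ 581.3 -154.2  137. ] [ 523.3 -149.9  137. ] [ 552.3 -152.   137. ] 58.1 -4.2
bar tri [ 552.8 -151.2  131.9]
disc [ 557.  -154.3] 146.5
```

Request:
drive_tool:
  targets:
    - {"travel": [0.4,-0.96,0],"twist": [0,0,0],"gripper": 50}
    - {"travel": [0.4,-0.96,0],"twist": [0,0,0],"gripper": 50}
    - {"travel": [0.4,-0.96,0],"twist": [0,0,0],"gripper": 50}
    - {"travel": [0.4,-0.96,0],"twist": [0,0,0],"gripper": 50}
    - {"travel": [0.4,-0.96,0],"twist": [0,0,0],"gripper": 50}
    - {"travel": [0.4,-0.96,0],"twist": [0,0,0],"gripper": 50}
    - {"travel": [0.4,-0.96,0],"twist": [0,0,0],"gripper": 50}
    - {"travel": [0.4,-0.96,0],"twist": [0,0,0],"gripper": 50}
    - {"travel": [0.4,-0.96,0],"twist": [0,0,0],"gripper": 50}
    - {"travel": [0.4,-0.96,0],"twist": [0,0,0],"gripper": 50}
    - {"travel": [0.4,-0.96,0],"twist": [0,0,0],"gripper": 50}
    - {"travel": [0.4,-0.96,0],"twist": [0,0,0],"gripper": 50}

```text
time_s: 2.62
tcp_pos: [476.9, 83.7, 292.9]
tcp_rot: [[0.967, 0.255, -0.001], [0.255, -0.967, -0.001], [-0.001, 0.001, -1.0]]
force: [0.1, 0.5, 0.1]
grip_width: 0.544
grasp_force: 0.0
```

Request:
drive_tool:
  targets:
    - {"travel": [0.4,-0.96,0],"twist": [0,0,0],"gripper": 50}
    - {"travel": [0.4,-0.96,0],"twist": [0,0,0],"gripper": 50}
    - {"travel": [0.4,-0.96,0],"twist": [0,0,0],"gripper": 50}
    - {"travel": [0.4,-0.96,0],"twist": [0,0,0],"gripper": 50}
    - {"travel": [0.4,-0.96,0],"twist": [0,0,0],"gripper": 50}
    - {"travel": [0.4,-0.96,0],"twist": [0,0,0],"gripper": 50}
    - {"travel": [0,0,0.7],"twist": [0,0,1],"gripper": 50}
    - {"travel": [0,0,0.7],"twist": [0,0,1],"gripper": 50}
    - {"travel": [0,0,0.7],"twist": [0,0,1],"gripper": 50}
    - {"travel": [0,0,0.7],"twist": [0,0,1],"gripper": 50}
    - {"travel": [0,0,0.7],"twist": [0,0,1],"gripper": 50}
    - {"travel": [0,0,0.7],"twist": [0,0,1],"gripper": 50}

```text
time_s: 3.62
tcp_pos: [498.3, 236.9, 186.7]
tcp_rot: [[0.964, -0.266, -0.001], [-0.266, -0.964, -0.001], [-0.0, 0.002, -1.0]]
force: [-0.2, 0.8, -0.1]
grip_width: 0.546
grasp_force: 0.0
```

Request:
drive_tool:
  targets:
    - {"travel": [0,0,0],"twist": [0,0,0.6],"gripper": 50}
    - {"travel": [0,0,0],"twist": [0,0,0],"gripper": 50}
    - {"travel": [0,0,0],"twist": [0,0,0],"gripper": 50}

```text
time_s: 3.87
tcp_pos: [498.2, 237.9, 187.9]
tcp_rot: [[0.951, -0.31, -0.0], [-0.31, -0.951, -0.001], [0.0, 0.001, -1.0]]
force: [0.0, 1.1, 0.2]
grip_width: 0.548
grasp_force: 0.0
```

```bash
cat >> h.py <<'E'
def clips(cp,im,z=20):
    c=im.astype(int); m=((c[:,:,1]>0.7*c[:,:,0])&(c[:,:,0]>100)&(c[:,:,0]-c[:,:,2]>15)).astype(np.uint8)
    n,l,st,ce=cv2.connectedComponentsWithStats(m)
    for j in range(1,n):
        if st[j,4]<150: continue
        ys,xs=np.nonzero(l==j); 
        P=np.array([plane(cp,a,b,z)[:2] for a,b in zip(xs,ys)]) if len(xs)<8000 else None
        if P is None: continue
        mu=P.mean(0);w,V=np.linalg.eigh(np.cov((P-mu).T)); q=(P-mu)@V
        print(st[j].tolist(),mu.round(1),"ang",np.degrees(np.arctan2(V[1,1],V[0,1])).round(1),"ext",np.ptp(q,0).round(1))
E
python3 - <<'E'
from h import *
cp,im=grab("wrist","w2")
s=arm.read_state();print(s["time_s"],np.round(s["tcp_pos"],1),np.round(s["tcp_rot"],3).tolist())
clips(cp,im)
E
```

```text
3.9167 [498.3 238.3 188.4] [[0.951, -0.309, 0.0], [-0.309, -0.951, -0.0], [0.001, 0.0, -1.0]]
[155, 146, 35, 36, 220] [549.4 323.6] ang -155.8 ext [ 6.4 49.6]
[150, 152, 35, 35, 222] [546.2 331.8] ang -156.6 ext [ 6.9 49.1]
[256, 165, 14, 43, 416] [494.7 236.1] ang 164.5 ext [14.6 49.3]
[209, 235, 104, 66, 4706] [390.9 271. ] ang 85.2 ext [ 93.2 129.5]
[35, 327, 16, 40, 190] [370.9 601.2] ang 161.7 ext [ 7.4 68.9]
[183, 331, 157, 35, 5215] [280.1 308.7] ang 71.9 ext [ 59.1 217. ]
```

View pics/w2.png

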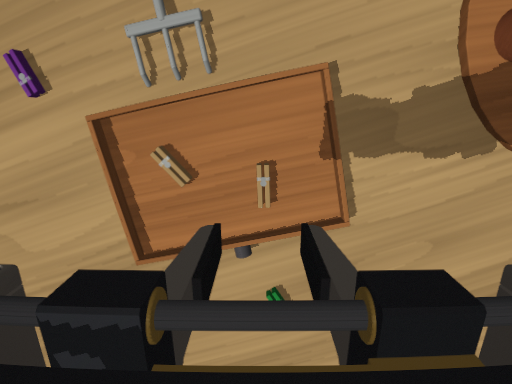

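The near clip is at (264,186) px and runs along the tool x, centred at (495.5,236.5). The far clip is at (170,166) px, about (548,328) along 23°. I go down on the near clip.

Request:
drive_tool:
  targets:
    - {"travel": [-0.1,0.1,0.9],"twist": [0,0,0],"gripper": 50}
    - {"travel": [0,0,0.9],"twist": [0,0,0],"gripper": 50}
    - {"travel": [0,0,0.9],"twist": [0,0,0],"gripper": 50}
    - {"travel": [0,0,0.9],"twist": [0,0,0],"gripper": 50}
    - {"travel": [0,0,0.9],"twist": [0,0,0],"gripper": 50}
    - {"travel": [0,0,0.9],"twist": [0,0,0],"gripper": 50}
    - {"travel": [0,0,0.7],"twist": [0,0,0],"gripper": 50}
    - {"travel": [0,0,0.3],"twist": [0,0,0],"gripper": 50}
    - {"travel": [0,0,0],"twist": [0,0,0],"gripper": 50}
    - {"travel": [0,0,0],"twist": [0,0,0],"gripper": 50}
  grip_force: 20

```text
time_s: 4.75
tcp_pos: [495.0, 237.9, 28.8]
tcp_rot: [[0.951, -0.309, 0.001], [-0.309, -0.951, 0.0], [0.001, -0.001, -1.0]]
force: [0.2, 0.1, -0.0]
grip_width: 0.544
grasp_force: 0.0
```

Request:
drive_tool:
  targets:
    - {"travel": [0,0,0],"twist": [0,0,0],"gripper": 0}
    - {"travel": [0,0,0],"twist": [0,0,0],"gripper": 0}
    - {"travel": [0,0,0],"twist": [0,0,0],"gripper": 0}
    - {"travel": [0,0,0],"twist": [0,0,0],"gripper": 0}
    - {"travel": [0,0,0],"twist": [0,0,0],"gripper": 0}
    - {"travel": [0,0,0],"twist": [0,0,0],"gripper": 0}
    - {"travel": [0,0,0],"twist": [0,0,0],"gripper": 0}
    - {"travel": [0,0,0],"twist": [0,0,0],"gripper": 0}

```text
time_s: 5.42
tcp_pos: [494.6, 237.8, 28.6]
tcp_rot: [[0.951, -0.309, 0.0], [-0.309, -0.951, -0.0], [0.0, -0.0, -1.0]]
force: [0.2, -1.0, 3.6]
grip_width: 0.146
grasp_force: 20.0
```

Grip width is 13.4 mm, so the clip is held. I lift it and carry it towards the bin, stopping short to look.

Request:
drive_tool:
  targets:
    - {"travel": [0,0,-0.9],"twist": [0,0,0],"gripper": 0}
    - {"travel": [0,0,-0.9],"twist": [0,0,0],"gripper": 0}
    - {"travel": [0,0,-0.9],"twist": [0,0,0],"gripper": 0}
    - {"travel": [0,0,-0.9],"twist": [0,0,0],"gripper": 0}
    - {"travel": [0,0,-0.9],"twist": [0,0,0],"gripper": 0}
    - {"travel": [0,0,-0.9],"twist": [0,0,0],"gripper": 0}
    - {"travel": [0,0,-0.9],"twist": [0,0,0],"gripper": 0}
    - {"travel": [0.5,0.96,0],"twist": [0,0,0],"gripper": 0}
    - {"travel": [0.5,0.96,0],"twist": [0,0,0],"gripper": 0}
    - {"travel": [0.5,0.96,0],"twist": [0,0,0],"gripper": 0}
    - {"travel": [0.5,0.96,0],"twist": [0,0,0],"gripper": 0}
    - {"travel": [0.5,0.96,0],"twist": [0,0,0],"gripper": 0}

```text
time_s: 6.42
tcp_pos: [516.6, 103.1, 185.7]
tcp_rot: [[0.951, -0.309, -0.0], [-0.309, -0.951, -0.0], [-0.0, 0.0, -1.0]]
force: [0.3, 0.5, -0.1]
grip_width: 0.143
grasp_force: 20.0
```

Request:
drive_tool:
  targets:
    - {"travel": [0.5,0.96,0],"twist": [0,0,0],"gripper": 0}
    - {"travel": [0.5,0.96,0],"twist": [0,0,0],"gripper": 0}
    - {"travel": [0.5,0.96,0],"twist": [0,0,0],"gripper": 0}
    - {"travel": [0.5,0.96,0],"twist": [0,0,0],"gripper": 0}
    - {"travel": [0.5,0.96,0],"twist": [0,0,0],"gripper": 0}
    - {"travel": [0.5,0.96,0],"twist": [0,0,-1],"gripper": 0}
    - {"travel": [0.5,0.96,0],"twist": [0,0,-1],"gripper": 0}
    - {"travel": [0,0,0],"twist": [0,0,0],"gripper": 0}
    - {"travel": [0,0,0],"twist": [0,0,0],"gripper": 0}

```text
time_s: 7.17
tcp_pos: [550.1, -83.8, 185.3]
tcp_rot: [[0.99, -0.143, -0.001], [-0.143, -0.99, 0.0], [-0.001, 0.0, -1.0]]
force: [-0.8, 1.0, -0.6]
grip_width: 0.149
grasp_force: 20.0
```

```bash
python3 - <<'E'
from h import *
import json
cp,im=grab("wrist","w3"); json.dump({k:(np.array(v).tolist()) for k,v in cp.items()},open("w3.json","w"))
s=arm.read_state();print(s["time_s"],np.round(s["tcp_pos"],1),np.round(s["tcp_rot"],3).tolist(),s["grip_width"])
E
```

```text
7.2167 [550.  -82.  185.4] [[0.99, -0.141, -0.001], [-0.141, -0.99, 0.001], [-0.001, -0.001, -1.0]] 0.15196992999282669
```

View pics/w3.png

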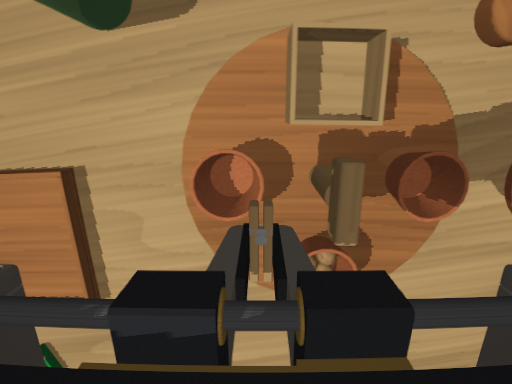

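The clip is held. The bin rim's outer corners are at (291,24), (390,29), (384,125) and (288,122), and the bar top runs from (346,160) to (345,243).

```bash
python3 - <<'E'
from h import *
import json
w=json.load(open("w3.json"));t=arm.camera_params("top");w1=json.load(open("w1.json"));k=.64
C=np.array([plane(w,u,v,80)[:2] for u,v in[(291,24),(390,29),(384,125),(288,122)]]);print(C.round(0).tolist(),C.mean(0).round(1))
d=C[0]+C[1]-C[2]-C[3];print("bin ang",np.degrees(np.arctan2(d[1],d[0])).round(1))
tc=[(457,242),(491,247),(487,280),(451,275)]
for (u,v),(a,b) in zip([(291,24),(390,29),(384,125),(288,122)],tc): print("rim corner tri",tri([ray(w,u,v),ray(t,a*k,b*k)]).round(0))
a=plane(w,346,158,137);b=plane(w,345,243,137);print("bar",((a+b)/2).round(1),np.hypot(*(a-b)[:2]).round(1),np.degrees(np.arctan2(*(a-b)[1::-1])).round(1))
print("bar tri",tri([ray(w,345.5,200.5),ray(w1,220,55),ray(t,468*k,295*k)]).round(1))
E
```

```text
[[691.0, -129.0], [678.0, -208.0], [602.0, -200.0], [616.0, -117.0]] [ 646.5 -163.5]
bin ang -7.7
rim corner tri [ 733. -151.  -94.]
rim corner tri [ 679. -216.   61.]
rim corner tri [ 599. -205.   64.]
rim corner tri [ 614. -121.   44.]
bar [ 556.4 -146.7  137. ] 64.2 -4.4
bar tri [ 553.5 -150.8  125.1]
```

The bin centre is (646.5,-163.5) at about -6°. The distance to the axis is 95, as it should be. I go over it and down.

Request:
drive_tool:
  targets:
    - {"travel": [0.85,0.53,0],"twist": [0,0,0],"gripper": 0}
    - {"travel": [0.85,0.53,0],"twist": [0,0,0],"gripper": 0}
    - {"travel": [0.85,0.53,0],"twist": [0,0,0],"gripper": 0}
    - {"travel": [0.85,0.53,0],"twist": [0,0,0],"gripper": 0}
    - {"travel": [0.85,0.53,0],"twist": [0,0,0],"gripper": 0}
    - {"travel": [0,0,0.8],"twist": [0,0,0],"gripper": 0}
    - {"travel": [0,0,0.8],"twist": [0,0,0],"gripper": 0}
    - {"travel": [0,0,0.8],"twist": [0,0,0],"gripper": 0}
    - {"travel": [0,0,0.8],"twist": [0,0,0],"gripper": 0}
    - {"travel": [0,0,0.8],"twist": [0,0,0],"gripper": 0}
    - {"travel": [0,0,0],"twist": [0,0,0],"gripper": 0}
    - {"travel": [0,0,0],"twist": [0,0,0],"gripper": 0}

```text
time_s: 8.22
tcp_pos: [645.7, -160.5, 85.0]
tcp_rot: [[0.991, -0.137, -0.002], [-0.137, -0.991, 0.001], [-0.002, -0.001, -1.0]]
force: [-0.0, 0.0, 0.4]
grip_width: 0.15
grasp_force: 20.0
```

Request:
drive_tool:
  targets:
    - {"travel": [0,0,0],"twist": [0,0,0],"gripper": 24}
    - {"travel": [0,0,0],"twist": [0,0,0],"gripper": 24}
    - {"travel": [0,0,0],"twist": [0,0,0],"gripper": 24}
    - {"travel": [0,0,0],"twist": [0,0,0],"gripper": 24}
    - {"travel": [0,0,-0.8],"twist": [0,0,0],"gripper": 24}
    - {"travel": [0,0,-0.8],"twist": [0,0,0],"gripper": 24}
    - {"travel": [0,0,-0.8],"twist": [0,0,0],"gripper": 24}
    - {"travel": [0,0,-0.8],"twist": [0,0,0],"gripper": 24}
    - {"travel": [0,0,-0.8],"twist": [0,0,0],"gripper": 50}
    - {"travel": [-0.95,-0.95,0],"twist": [0,0,0],"gripper": 50}
    - {"travel": [-0.95,-0.95,0],"twist": [0,0,0],"gripper": 50}
    - {"travel": [-0.95,-0.95,0],"twist": [0,0,0],"gripper": 50}

```text
time_s: 9.22
tcp_pos: [585.1, -81.4, 186.7]
tcp_rot: [[0.99, -0.141, 0.002], [-0.141, -0.99, -0.0], [0.002, 0.0, -1.0]]
force: [-0.2, 0.0, -0.4]
grip_width: 0.525
grasp_force: 0.0
```

```bash
python3 - <<'E'
from h import *
cp,im=grab("wrist","w4")
s=arm.read_state();print(s["time_s"],np.round(s["tcp_pos"],1),np.round(s["tcp_rot"],3).tolist(),s["grip_width"])
E
```

```text
9.2667 [581.1 -74.1 186.5] [[0.991, -0.133, -0.003], [-0.133, -0.991, 0.003], [-0.003, -0.003, -1.0]] 0.5411497316465236
```

View pics/w4.png

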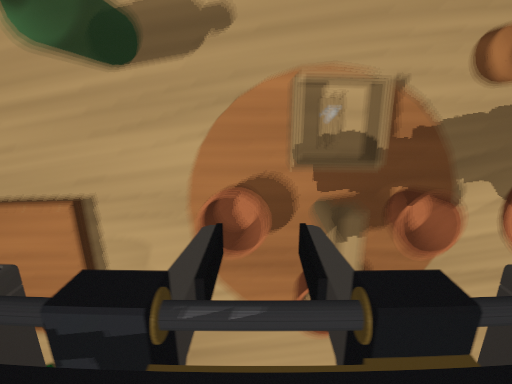

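The first clip lies in the bin at (333,113) px. Now the second clip.

Request:
drive_tool:
  targets:
    - {"travel": [-0.22,-0.98,0],"twist": [0,0,0],"gripper": 50}
    - {"travel": [-0.22,-0.98,0],"twist": [0,0,0],"gripper": 50}
    - {"travel": [-0.22,-0.98,0],"twist": [0,0,0],"gripper": 50}
    - {"travel": [-0.22,-0.98,0],"twist": [0,0,0],"gripper": 50}
    - {"travel": [-0.22,-0.98,0],"twist": [0,0,0],"gripper": 50}
    - {"travel": [-0.22,-0.98,0],"twist": [0,0,0],"gripper": 50}
    - {"travel": [-0.22,-0.98,0],"twist": [0,0,0],"gripper": 50}
    - {"travel": [-0.22,-0.98,0],"twist": [0,0,0],"gripper": 50}
    - {"travel": [-0.22,-0.98,0],"twist": [0,0,0],"gripper": 50}
    - {"travel": [-0.22,-0.98,0],"twist": [0,0,0],"gripper": 50}
    - {"travel": [-0.22,-0.98,0],"twist": [0,0,0],"gripper": 50}
    - {"travel": [-0.22,-0.98,0],"twist": [0,0,0],"gripper": 50}

```text
time_s: 10.27
tcp_pos: [561.4, 219.5, 186.4]
tcp_rot: [[0.99, -0.14, 0.001], [-0.14, -0.99, 0.0], [0.001, -0.0, -1.0]]
force: [0.2, -0.8, -0.0]
grip_width: 0.546
grasp_force: 0.0
```

Request:
drive_tool:
  targets:
    - {"travel": [-0.22,-0.98,0],"twist": [0,0,0],"gripper": 50}
    - {"travel": [-0.22,-0.98,0],"twist": [0,0,0],"gripper": 50}
    - {"travel": [-0.22,-0.98,0],"twist": [0,0,0],"gripper": 50}
    - {"travel": [-0.22,-0.98,0],"twist": [0,0,0],"gripper": 50}
    - {"travel": [0,0,0.6],"twist": [0,0,-1],"gripper": 50}
    - {"travel": [0,0,0.6],"twist": [0,0,-1],"gripper": 50}
    - {"travel": [0,0,0.6],"twist": [0,0,-1],"gripper": 50}
    - {"travel": [0,0,0.6],"twist": [0,0,-1],"gripper": 50}
    - {"travel": [0,0,0.6],"twist": [0,0,-1],"gripper": 50}
    - {"travel": [0,0,0.4],"twist": [0,0,-1],"gripper": 50}
    - {"travel": [0,0,0],"twist": [0,0,0],"gripper": 50}
    - {"travel": [0,0,0],"twist": [0,0,0],"gripper": 50}

```text
time_s: 11.27
tcp_pos: [553.2, 318.3, 100.7]
tcp_rot: [[0.928, 0.372, -0.001], [0.372, -0.928, -0.0], [-0.001, -0.0, -1.0]]
force: [0.8, 0.6, -0.3]
grip_width: 0.542
grasp_force: 0.0
```

```bash
python3 - <<'E'
from h import *
cp,im=grab("wrist","w5")
s=arm.read_state();print(s["time_s"],np.round(s["tcp_pos"],1),np.round(s["tcp_rot"],3).tolist())
clips(cp,im)
E
```

```text
11.3167 [553.6 318.6 101.5] [[0.928, 0.372, 0.001], [0.372, -0.928, 0.001], [0.001, -0.0, -1.0]]
[238, 180, 9, 58, 358] [546.5 331.7] ang -156.1 ext [ 5.6 50.5]
[248, 180, 9, 58, 358] [549.8 323.7] ang -156.3 ext [ 5.5 50.5]
[449, 267, 47, 30, 528] [558.9 107.9] ang 81.1 ext [18.1 51.1]
[364, 291, 12, 49, 276] [492.6 179.7] ang -145.1 ext [ 8.3 57.3]
[35, 327, 16, 40, 191] [331.5 469.1] ang -158.5 ext [ 5.4 50.3]
[183, 331, 139, 35, 3181] [405.3 283.1] ang 104.6 ext [ 48.6 139. ]
```

Request:
drive_tool:
  targets:
    - {"travel": [-0.06,-0.42,0],"twist": [0,0,-0.3],"gripper": 50}
    - {"travel": [0,0,0.8],"twist": [0,0,0],"gripper": 50}
    - {"travel": [0,0,0.8],"twist": [0,0,0],"gripper": 50}
    - {"travel": [0,0,0.8],"twist": [0,0,0],"gripper": 50}
    - {"travel": [0,0,0.5],"twist": [0,0,0],"gripper": 50}
    - {"travel": [0,0,0],"twist": [0,0,0],"gripper": 50}
    - {"travel": [0,0,0],"twist": [0,0,0],"gripper": 50}

```text
time_s: 11.9
tcp_pos: [547.6, 328.4, 28.6]
tcp_rot: [[0.917, 0.399, -0.0], [0.399, -0.917, 0.0], [-0.0, -0.0, -1.0]]
force: [0.9, 0.1, 0.5]
grip_width: 0.548
grasp_force: 0.0
```

Request:
drive_tool:
  targets:
    - {"travel": [0,0,0],"twist": [0,0,0],"gripper": 0}
    - {"travel": [0,0,0],"twist": [0,0,0],"gripper": 0}
    - {"travel": [0,0,0],"twist": [0,0,0],"gripper": 0}
    - {"travel": [0,0,0],"twist": [0,0,0],"gripper": 0}
    - {"travel": [0,0,0],"twist": [0,0,0],"gripper": 0}
    - {"travel": [0,0,0],"twist": [0,0,0],"gripper": 0}
    - {"travel": [0,0,0],"twist": [0,0,0],"gripper": 0}
    - {"travel": [0,0,0],"twist": [0,0,0],"gripper": 0}

```text
time_s: 12.57
tcp_pos: [548.0, 327.7, 28.6]
tcp_rot: [[0.917, 0.399, 0.0], [0.399, -0.917, 0.0], [0.0, 0.0, -1.0]]
force: [-0.7, -0.6, 2.8]
grip_width: 0.154
grasp_force: 20.0
```

Request:
drive_tool:
  targets:
    - {"travel": [0,0,-0.9],"twist": [0,0,0],"gripper": 0}
    - {"travel": [0,0,-0.9],"twist": [0,0,1],"gripper": 0}
    - {"travel": [0,0,-0.9],"twist": [0,0,1],"gripper": 0}
    - {"travel": [0,0,-0.9],"twist": [0,0,1],"gripper": 0}
    - {"travel": [0,0,-0.9],"twist": [0,0,1],"gripper": 0}
    - {"travel": [0,0,-0.9],"twist": [0,0,1],"gripper": 0}
    - {"travel": [0,0,-0.9],"twist": [0,0,1],"gripper": 0}
    - {"travel": [0.3,0.95,0],"twist": [0,0,0],"gripper": 0}
    - {"travel": [0.3,0.95,0],"twist": [0,0,0],"gripper": 0}
    - {"travel": [0.3,0.95,0],"twist": [0,0,0],"gripper": 0}
    - {"travel": [0.3,0.95,0],"twist": [0,0,0],"gripper": 0}
    - {"travel": [0.3,0.95,0],"twist": [0,0,0],"gripper": 0}

```text
time_s: 13.57
tcp_pos: [571.5, 204.3, 185.6]
tcp_rot: [[0.994, -0.113, -0.0], [-0.113, -0.994, -0.0], [-0.0, 0.0, -1.0]]
force: [0.3, 1.5, -0.2]
grip_width: 0.152
grasp_force: 20.0
```

Request:
drive_tool:
  targets:
    - {"travel": [0.3,0.95,0],"twist": [0,0,0],"gripper": 0}
    - {"travel": [0.3,0.95,0],"twist": [0,0,0],"gripper": 0}
    - {"travel": [0.3,0.95,0],"twist": [0,0,0],"gripper": 0}
    - {"travel": [0.3,0.95,0],"twist": [0,0,0],"gripper": 0}
    - {"travel": [0.3,0.95,0],"twist": [0,0,0],"gripper": 0}
    - {"travel": [0.3,0.95,0],"twist": [0,0,0],"gripper": 0}
    - {"travel": [0.3,0.95,0],"twist": [0,0,0],"gripper": 0}
    - {"travel": [0.3,0.95,0],"twist": [0,0,0],"gripper": 0}
    - {"travel": [0.3,0.95,0],"twist": [0,0,0],"gripper": 0}
    - {"travel": [0.3,0.95,0],"twist": [0,0,0],"gripper": 0}
    - {"travel": [0,0,0],"twist": [0,0,0],"gripper": 0}
    - {"travel": [0,0,0],"twist": [0,0,0],"gripper": 0}

```text
time_s: 14.57
tcp_pos: [619.0, -40.8, 185.3]
tcp_rot: [[0.993, -0.117, -0.001], [-0.117, -0.993, -0.0], [-0.001, 0.0, -1.0]]
force: [-0.7, 0.6, -0.1]
grip_width: 0.147
grasp_force: 20.0
```

Request:
drive_tool:
  targets:
    - {"travel": [0.33,0.95,0],"twist": [0,0,0],"gripper": 0}
    - {"travel": [0.33,0.95,0],"twist": [0,0,0],"gripper": 0}
    - {"travel": [0.33,0.95,0],"twist": [0,0,0],"gripper": 0}
    - {"travel": [0.33,0.95,0],"twist": [0,0,0],"gripper": 0}
    - {"travel": [0.33,0.95,0],"twist": [0,0,0],"gripper": 0}
    - {"travel": [0,0,0.8],"twist": [0,0,0],"gripper": 0}
    - {"travel": [0,0,0.8],"twist": [0,0,0],"gripper": 0}
    - {"travel": [0,0,0.8],"twist": [0,0,0],"gripper": 0}
    - {"travel": [0,0,0.8],"twist": [0,0,0],"gripper": 0}
    - {"travel": [0,0,0.8],"twist": [0,0,0],"gripper": 0}
    - {"travel": [0,0,0],"twist": [0,0,0],"gripper": 0}
    - {"travel": [0,0,0],"twist": [0,0,0],"gripper": 0}

```text
time_s: 15.57
tcp_pos: [646.2, -159.7, 84.9]
tcp_rot: [[0.994, -0.111, -0.002], [-0.111, -0.994, 0.002], [-0.002, -0.001, -1.0]]
force: [-0.2, 0.2, -1.0]
grip_width: 0.15
grasp_force: 20.0
```

Request:
drive_tool:
  targets:
    - {"travel": [0,0,0],"twist": [0,0,0],"gripper": 24}
    - {"travel": [0,0,0],"twist": [0,0,0],"gripper": 24}
    - {"travel": [0,0,0],"twist": [0,0,0],"gripper": 24}
    - {"travel": [0,0,0],"twist": [0,0,0],"gripper": 24}
    - {"travel": [0,0,-0.8],"twist": [0,0,0],"gripper": 24}
    - {"travel": [0,0,-0.8],"twist": [0,0,0],"gripper": 24}
    - {"travel": [0,0,-0.8],"twist": [0,0,0],"gripper": 24}
    - {"travel": [0,0,-0.8],"twist": [0,0,0],"gripper": 24}
    - {"travel": [0,0,-0.8],"twist": [0,0,0],"gripper": 60}
    - {"travel": [-0.95,0,0],"twist": [0,0,0],"gripper": 60}
    - {"travel": [-0.95,0,0],"twist": [0,0,0],"gripper": 60}
    - {"travel": [-0.95,0,0],"twist": [0,0,0],"gripper": 60}

```text
time_s: 16.57
tcp_pos: [575.4, -153.5, 186.7]
tcp_rot: [[0.994, -0.113, 0.002], [-0.113, -0.994, -0.001], [0.002, 0.0, -1.0]]
force: [0.5, 0.0, 0.5]
grip_width: 0.529
grasp_force: 0.0
```

Request:
drive_tool:
  targets:
    - {"travel": [-0.9,0,0],"twist": [0,0,0],"gripper": 60}
    - {"travel": [0,0,0],"twist": [0,0,0],"gripper": 60}
    - {"travel": [0,0,0],"twist": [0,0,0],"gripper": 60}

```text
time_s: 16.82
tcp_pos: [553.3, -151.4, 186.8]
tcp_rot: [[0.994, -0.114, 0.001], [-0.114, -0.994, -0.001], [0.001, 0.001, -1.0]]
force: [-0.4, -0.6, 0.5]
grip_width: 0.655
grasp_force: 0.0
```

```bash
python3 - <<'E'
from h import *
cp,im=grab("wrist","w6")
s=arm.read_state();print(s["time_s"],np.round(s["tcp_pos"],1),np.round(s["tcp_rot"],3).tolist(),np.round(s["joint_positions"],2))
E
```

```text
16.8667 [ 554.3 -151.4  186.7] [[0.994, -0.114, 0.002], [-0.114, -0.994, -0.001], [0.002, 0.001, -1.0]] [ 0.53  0.43 -0.4   1.81  0.21  0.93 -1.65]
```

View pics/w6.png

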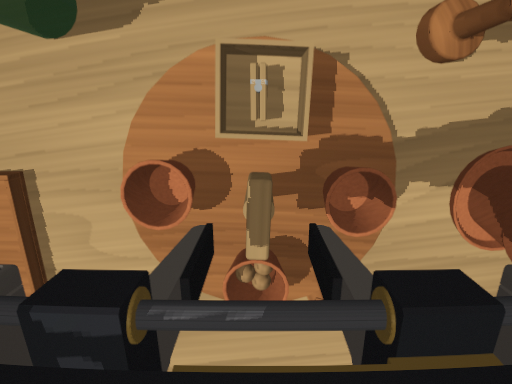

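The bin shows a single clip shape at (259,92). The second may lie on top of the first, so I enlarge the crop and compute its size.

```bash
python3 - <<'E'
from h import *
w=arm.camera_params("wrist")
for z in(48,62):
    a=plane(w,259,62,z);b=plane(w,262,125,z);print(z,np.linalg.norm(a-b).round(1), np.linalg.norm(plane(w,251,92,z)-plane(w,267,92,z)).round(1))
im=cv2.imread("pics/w6.png")[30:150,205:325]
cv2.imwrite("pics/w6c.png",cv2.resize(im,(600,600),interpolation=cv2.INTER_CUBIC))
E
```

```text
48 57.3 15.1
62 54.6 14.4
```

View pics/w6c.png

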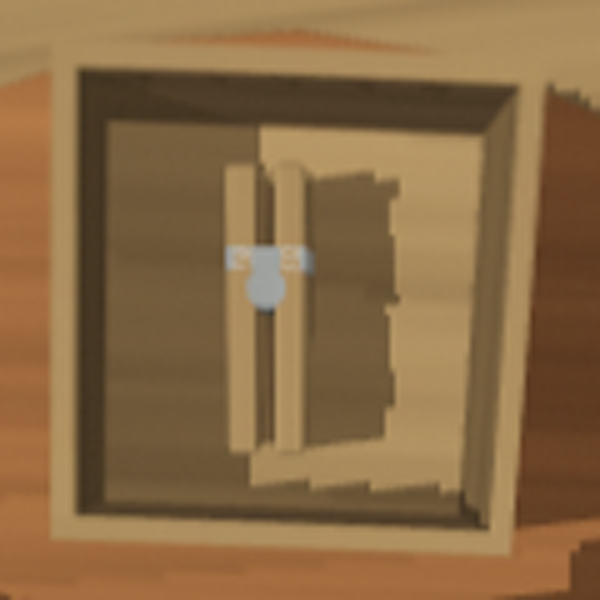

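The shadow beside it is about 15 mm wide against about 26 mm from the 46 mm wall. That gives a height of about 27 mm, so both clips lie stacked in the bin. Next I check the bar's position before gripping it.

```bash
python3 - <<'E'
from h import *
w=arm.camera_params("wrist")
a=plane(w,260,173,137);b=plane(w,258.5,259,137);print("bar",((a+b)/2).round(1),np.hypot(*(a-b)[:2]).round(1),np.degrees(np.arctan2(*(a-b)[1::-1])).round(1))
C=np.array([plane(w,205+u/5,30+v/5,80)[:2] for u,v in[(50,45),(547,68),(512,553),(52,540)]]);d=C[0]+C[1]-C[2]-C[3];A=np.degrees(np.arctan2(d[1],d[0]));d2=C[0]+C[3]-C[1]-C[2]
print(C.mean(0).round(1),A.round(1),np.degrees(np.arctan2(-d2[0],d2[1])).round(1))
E
```

```text
bar [ 557.3 -151.   137. ] 66.9 -7.5
[ 648.  -164.6] -8.5 -8.5
```

Request:
drive_tool:
  targets:
    - {"travel": [0,0,0.7],"twist": [0,0,0.2],"gripper": 60}
    - {"travel": [0,0,0.7],"twist": [0,0,0],"gripper": 60}
    - {"travel": [0,0,0.7],"twist": [0,0,0],"gripper": 60}
    - {"travel": [0,0,0.5],"twist": [0,0,0],"gripper": 60}
    - {"travel": [0,0,0],"twist": [0,0,0],"gripper": 60}
    - {"travel": [0,0,0],"twist": [0,0,0],"gripper": 0}
    - {"travel": [0,0,0],"twist": [0,0,0],"gripper": 0}
    - {"travel": [0,0,0],"twist": [0,0,0],"gripper": 0}
    - {"travel": [0,0,0],"twist": [0,0,0],"gripper": 0}
    - {"travel": [0,0,0],"twist": [0,0,0],"gripper": 0}
    - {"travel": [0,0,0],"twist": [0,0,0],"gripper": 0}
    - {"travel": [0,0,0],"twist": [0,0,0],"gripper": 0}
  grip_force: 60

```text
time_s: 17.87
tcp_pos: [554.2, -149.9, 121.5]
tcp_rot: [[0.992, -0.13, 0.001], [-0.13, -0.992, 0.001], [0.001, -0.001, -1.0]]
force: [-0.1, 4.7, 3.5]
grip_width: 0.256
grasp_force: 60.0
```

Request:
drive_tool:
  targets:
    - {"travel": [0,0,0],"twist": [0,0,0],"gripper": 0}
    - {"travel": [0,0,0],"twist": [0,0,0],"gripper": 0}
    - {"travel": [0,0,0],"twist": [0,0,0],"gripper": 0}
    - {"travel": [0,0,0],"twist": [0,0,-0.4],"gripper": 0}
    - {"travel": [0,0,0],"twist": [0,0,-0.6],"gripper": 0}
    - {"travel": [0,0,0],"twist": [0,0,-0.6],"gripper": 0}

```text
time_s: 18.37
tcp_pos: [554.3, -149.6, 121.5]
tcp_rot: [[1.0, 0.012, 0.001], [0.012, -1.0, 0.001], [0.001, -0.001, -1.0]]
force: [-0.0, 6.3, 5.4]
grip_width: 0.258
grasp_force: 60.0
```

```bash
python3 - <<'E'
from h import *
s=arm.read_state();R=s["tcp_rot"];print(s["time_s"],np.round(s["tcp_pos"],1),np.degrees(np.arctan2(R[1][0],R[0][0])).round(1),np.round(s["joint_positions"],2),np.round(s["force"],1),np.round(s["torque"],1))
E
```

```text
18.3667 [ 554.3 -149.6  121.5] 0.7 [ 0.52  0.52 -0.41  1.86  0.27  0.81 -1.58] [-0.   6.3  5.4] [ 1.4  0.1 -0.1]
```

The grip is 60 N on an 18+ mm bar, and the carousel turns with it. Turning counter-clockwise raises joint 7 from -1.6, so there is room for the whole 197°.

Request:
drive_tool:
  targets:
    - {"travel": [0,-0.06,0],"twist": [0,0,-0.6],"gripper": 0}
    - {"travel": [0,0,0],"twist": [0,0,-0.8],"gripper": 0}
    - {"travel": [0,0,0],"twist": [0,0,-0.8],"gripper": 0}
    - {"travel": [0,0,0],"twist": [0,0,-0.8],"gripper": 0}
    - {"travel": [0,0,0],"twist": [0,0,-0.8],"gripper": 0}
    - {"travel": [0,0,0],"twist": [0,0,-0.8],"gripper": 0}
    - {"travel": [0,0,0],"twist": [0,0,-0.8],"gripper": 0}
    - {"travel": [0,0,0],"twist": [0,0,-0.8],"gripper": 0}
    - {"travel": [0,0,0],"twist": [0,0,-0.8],"gripper": 0}
    - {"travel": [0,0,0],"twist": [0,0,-0.8],"gripper": 0}
    - {"travel": [0,0,0],"twist": [0,0,-0.8],"gripper": 0}
    - {"travel": [0,0,0],"twist": [0,0,-0.8],"gripper": 0}

```text
time_s: 19.37
tcp_pos: [553.7, -148.2, 121.5]
tcp_rot: [[0.673, 0.74, 0.0], [0.74, -0.673, 0.001], [0.001, -0.001, -1.0]]
force: [-2.6, 4.8, 8.1]
grip_width: 0.257
grasp_force: 60.0
```

```bash
cat > s.py <<'E'
from h import *
s=arm.read_state();R=s["tcp_rot"];print(s["time_s"],np.round(s["tcp_pos"],1),np.degrees(np.arctan2(R[1][0],R[0][0])).round(1),np.round(s["joint_positions"],2),np.round(s["force"],1),np.round(s["torque"],1),s["grasp_force"])
E
python3 s.py
```

```text
19.3667 [ 553.7 -148.2  121.5] 47.7 [ 0.66  0.57 -0.6   1.85  0.41  0.85 -0.88] [-2.6  4.8  8.1] [ 1.3  0.5 -0.1] 60.00304162502289
```

Request:
drive_tool:
  targets:
    - {"travel": [0,0,0],"twist": [0,0,-0.8],"gripper": 0}
    - {"travel": [0,0,0],"twist": [0,0,-0.8],"gripper": 0}
    - {"travel": [0,0,0],"twist": [0,0,-0.8],"gripper": 0}
    - {"travel": [0,0,0],"twist": [0,0,-0.8],"gripper": 0}
    - {"travel": [0,0,0],"twist": [0,0,-0.8],"gripper": 0}
    - {"travel": [0,0,0],"twist": [0,0,-0.8],"gripper": 0}
    - {"travel": [0,0,0],"twist": [0,0,-0.8],"gripper": 0}
    - {"travel": [0,0,0],"twist": [0,0,-0.8],"gripper": 0}
    - {"travel": [0,0,0],"twist": [0,0,-0.8],"gripper": 0}
    - {"travel": [0,0,0],"twist": [0,0,-0.8],"gripper": 0}
    - {"travel": [0,0,0],"twist": [0,0,-0.8],"gripper": 0}
    - {"travel": [0,0,0],"twist": [0,0,-0.8],"gripper": 0}

```text
time_s: 20.37
tcp_pos: [552.3, -147.7, 121.4]
tcp_rot: [[-0.1, 0.995, -0.003], [0.995, 0.1, 0.001], [0.002, -0.003, -1.0]]
force: [-6.8, 6.6, 12.6]
grip_width: 0.258
grasp_force: 60.0
```

```bash
python3 s.py
```

```text
20.3667 [ 552.3 -147.7  121.4] 95.7 [ 0.8   0.63 -0.79  1.84  0.56  0.91 -0.16] [-6.8  6.6 12.6] [ 1.4  1.5 -0.2] 60.01123309135437
```

Request:
drive_tool:
  targets:
    - {"travel": [0.08,-0.08,-0.04],"twist": [0,0,-0.8],"gripper": 0}
    - {"travel": [0,0,0],"twist": [0,0,-0.8],"gripper": 0}
    - {"travel": [0,0,0],"twist": [0,0,-0.8],"gripper": 0}
    - {"travel": [0,0,0],"twist": [0,0,-0.8],"gripper": 0}
    - {"travel": [0,0,0],"twist": [0,0,-0.8],"gripper": 0}
    - {"travel": [0,0,0],"twist": [0,0,-0.8],"gripper": 0}
    - {"travel": [0,0,0],"twist": [0,0,-0.8],"gripper": 0}
    - {"travel": [0,0,0],"twist": [0,0,-0.8],"gripper": 0}
    - {"travel": [0,0,0],"twist": [0,0,-0.8],"gripper": 0}
    - {"travel": [0,0,0],"twist": [0,0,-0.8],"gripper": 0}
    - {"travel": [0,0,0],"twist": [0,0,-0.8],"gripper": 0}
    - {"travel": [0,0,0],"twist": [0,0,-0.8],"gripper": 0}

```text
time_s: 21.37
tcp_pos: [550.9, -148.3, 121.5]
tcp_rot: [[-0.805, 0.593, -0.001], [0.593, 0.805, -0.001], [0.0, -0.001, -1.0]]
force: [-2.9, 1.9, 2.9]
grip_width: 0.253
grasp_force: 60.0
```

```bash
python3 s.py
```

```text
21.3667 [ 550.9 -148.3  121.5] 143.6 [ 0.91  0.72 -0.98  1.84  0.72  0.98  0.56] [-2.9  1.9  2.9] [ 0.3  0.2 -0.1] 60.000683069229126
```

Request:
drive_tool:
  targets:
    - {"travel": [0,0,0],"twist": [0,0,-0.9],"gripper": 0}
    - {"travel": [0,0,0],"twist": [0,0,-1],"gripper": 0}
    - {"travel": [0,0,0],"twist": [0,0,-1],"gripper": 0}
    - {"travel": [0,0,0],"twist": [0,0,-1],"gripper": 0}
    - {"travel": [0,0,0],"twist": [0,0,-1],"gripper": 0}
    - {"travel": [0,0,0],"twist": [0,0,-1],"gripper": 0}
    - {"travel": [0,0,0],"twist": [0,0,-1],"gripper": 0}
    - {"travel": [0,0,0],"twist": [0,0,-1],"gripper": 0}
    - {"travel": [0,0,0],"twist": [0,0,-1],"gripper": 0}
    - {"travel": [0,0,0],"twist": [0,0,-1],"gripper": 0}
    - {"travel": [0,0,0],"twist": [0,0,-0.7],"gripper": 0}
    - {"travel": [0,0,0],"twist": [0,0,-0.4],"gripper": 0}

```text
time_s: 22.37
tcp_pos: [550.6, -150.1, 121.5]
tcp_rot: [[-0.948, -0.318, -0.002], [-0.318, 0.948, -0.003], [0.003, -0.002, -1.0]]
force: [-2.8, -2.0, 5.5]
grip_width: 0.255
grasp_force: 60.0
```

Request:
drive_tool:
  targets:
    - {"travel": [0,0,0],"twist": [0,0,0],"gripper": 0}
    - {"travel": [0,0,0],"twist": [0,0,0],"gripper": 0}
    - {"travel": [0,0,0],"twist": [0,0,0],"gripper": 0}

```text
time_s: 22.62
tcp_pos: [550.6, -150.0, 121.5]
tcp_rot: [[-0.949, -0.316, -0.002], [-0.316, 0.949, -0.003], [0.003, -0.003, -1.0]]
force: [-2.2, -2.0, 5.0]
grip_width: 0.256
grasp_force: 60.0
```

```bash
python3 s.py; python3 -c "
from h import *
import json
cp,im=grab('wrist','w7');json.dump({k:(np.array(v).tolist()) for k,v in cp.items()},open('w7.json','w'))"
```

```text
22.6167 [ 550.6 -150.   121.5] -161.6 [ 1.01  0.84 -1.16  1.84  0.88  1.1   1.4 ] [-2.2 -2.   5. ] [-0.3  0.5  0.1] 60.00392496585846
```

View pics/w7.png

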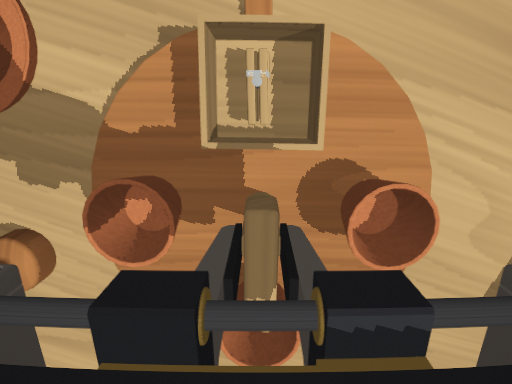

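The view shows the bin in front with the clip stack at (258,87). Its rim corners are at (200,18), (329,22), (324,150) and (202,147), and the pointer tongue is centred at (259,8). I check the angle.

```bash
python3 - <<'E'
from h import *
import json
w=json.load(open("w7.json"))
C=np.array([plane(w,u,v,80)[:2] for u,v in[(200,18),(329,22),(324,150),(202,147)]]);m=C.mean(0)
d=C[0]+C[1]-C[2]-C[3];d2=C[0]+C[3]-C[1]-C[2]
print("bin",m.round(1),np.degrees(np.arctan2(d[1],d[0])).round(1),np.degrees(np.arctan2(-d2[0],d2[1])).round(1))
for ax in([552,-150],[550.6,-150]):
    ax=np.array(ax);f=lambda p:(np.degrees(np.arctan2(*(p-ax)[::-1])).round(1),np.hypot(*(p-ax)).round(1))
    print("bin",f(m),"pin",f(np.array([378,-209])),f(np.array([382,-213])),[ (z,f(plane(w,259,8,z)[:2])) for z in(5,12,20)])
E
```

```text
bin [ 463.8 -177.7] -162.2 -163.1
bin (np.float64(-162.5), np.float64(92.5)) pin (np.float64(-161.3), np.float64(183.7)) (np.float64(-159.7), np.float64(181.3)) [(5, (np.float64(-160.9), np.float64(161.1))), (12, (np.float64(-160.9), np.float64(158.9))), (20, (np.float64(-160.9), np.float64(156.4)))]
bin (np.float64(-162.3), np.float64(91.1)) pin (np.float64(-161.1), np.float64(182.4)) (np.float64(-159.5), np.float64(180.0)) [(5, (np.float64(-160.7), np.float64(159.8))), (12, (np.float64(-160.7), np.float64(157.6))), (20, (np.float64(-160.7), np.float64(155.0)))]
```

The bin is within about 1.5° of the pointer (about 2.5 mm, limit 14 mm), the carousel is still, and the grip is 60 N. I hand in.

```bash
python3 -c "
from plant import arm
print(arm.hand_in())"
```

```text
the job is handed in; nothing more can be done
None
```

The job is handed in (no verdict was returned): both clips lie stacked in the square bin, the bin is turned to within about 1.5° of the pointer, and the gripper is holding the bar handle still at 60 N.

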